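# Open the parts cabinet by its paddle latch

## Robot

A 7-joint arm with a two-finger parallel gripper is mounted at the origin on the work surface. World frame = base frame: x ahead of the robot, y to its left, z up, the work surface at z = 0. Lengths are in m, angles in rad, forces in N, time in s.
With the tool pointing down it reaches from about 0.4 to 0.9 m from the base axis. Payload 5.5 kg.
Tool frame: the origin (TCP) lies on the centre line of the jaws, within the pads' length; the fingertips stand 19 mm ahead of it and the grasp point (between the pads) is the TCP (ctrl.nose_length is the distance from the TCP to the fingertips, in m); z points along the fingers, y is the direction in which the jaws open and shut (so a half turn about z gives the same grasp; the last joint's range is limited). The gripper opens to 85 mm and grips with 20 to 120 N. Pads are 22 mm wide; open, the fingers measure 114 mm over their backs; the gripper's body (76 mm by 85 mm) begins 54 mm behind the grasp point. The pads swing forward as they close: fully open they stand 13 mm farther back than shut.
Start: joints at [-1.085, 0.501, -0.427, 1.55, 0.221, 1.138, -0.21], TCP at [0.144, 0.634, 0.25] pointing down, gripper open.
Joint ranges: [-2.88, 2.88], [-0.31, 2.03], [-1.54, 1.56], [0.2, 2.42], [-1.41, 4.55], [0.19, 2.02], [-2.57, 2.57]. Speed limits (rad/s): [2.57, 2.57, 3.14, 3.14, 3.14, 3.14, 3.14].

## Interface

Orientations are given as [roll, pitch, yaw] about the fixed x, y, z axes, in that order (R = Rz(yaw) Ry(pitch) Rx(roll)).
In Python, from cell import status, get_image, get_calibration, workorder, recognise, masks_of, pinpoint, ctrl gives the robot as it stands.
- The arm moves only by the tool send_rows, never from a script. Its argument "motion" is a list of rows, each an object of numbers: "hand": the opening, from 0 (shut) to 1 (fully open); "tx", "ty", "tz": the shift along the world's x, y, z in m; "spin": the turn about the world's z in degrees. A call has exactly 5 rows; each row is the pose to reach, as a shift and turn from the pose commanded when the call began; what a row does not reach only later rows make up. A row lasts 1/10 s, in which the tool goes at most 50 mm and 8.59 degrees, less where a joint would pass 70% of its speed; a pose out of reach is approached as far as the arm can. A call with a gripper value outside its range is refused whole. The fingers move at their own pace and stop on an object; the grip force is fixed at half the most. Time passes only in rows, so rows that repeat a pose let the fingers close, or fill a call up. It gives the time, the measured TCP pose, the force and the opening at its end, in the units of the state.
- status.state(): the state, without advancing time (a new reading comes with each control period).
- get_image(name): name is "scene" or "side" or "wrist"; returns the picture (384x512x3 uint8, blue, green, red); there is no depth.
- get_calibration(name): a dict with "camera_matrix" (3x3 intrinsics, pixels), "R" (3x3) and "t" (3): a world point X has camera coordinates R X + t. Camera axes: x right, y down, z forward; pixel columns grow to the right and rows downward; lengths in m; the calibration is good to about 2 mm. A picture is of the moment at which its call begins: read the wrist's pose just before it. get_calibration takes no time and is no camera call; for the wrist camera it gives the pose at the moment of the call.
- workorder.sign_off(): hands the job in, once; it reports no verdict.
Trained networks look in the newest picture that a camera, given by its name, has taken for a name from the list of things; names that differ only in an ending like _2 or _b are one class to them, and where a whole thing is asked for, a point or a joint stands for the part that bears it (a point fixed in the world has none). Each returns a list of dicts, best first, with "score" (0 to 1); they miss things now and then, are a little off and sometimes report something else, mostly with a low value. They report only what shows in the picture. A call takes as long as a camera call.
- recognise(camera, thing): "xyz" ([x, y, z] in m, in world coordinates, good to about 4 mm: the middle of the surface that is visible of it).
- masks_of(camera, thing): "mask" (384x512 bool, what is visible of it).
- pinpoint(camera, thing): "xyz" ([x, y, z] in m, in world coordinates, good to about 4 mm: a listed point, or the origin of a listed thing).
The state is a dict: "t": time; "joint_pos": joint angles; "qvel": joint speeds; "tau": joint torques, N m; "eef_pos": TCP position; "tool_rot": TCP orientation; "contact_force": force on the tool from outside, world axes, zero at the start; "torque": the same for the moment, N m; "width": opening from 0.0 (shut) to 1.0 (fully open).
Only numpy, scipy, OpenCV 4.12 (cv2) and the standard library are available. Lean on these libraries where they do the work, as an engineer would, in place of code of your own. Each camera call takes 0.05 s, during which the arm holds its last target.

## Task

Open the small green-doored parts cabinet: lift its red paddle handle with the door still shut, until you feel it come softly onto its stop, keep it lifted there, then swing the door towards the robot until it stands at least 60 degrees open, and let go so that the paddle springs back. Be gentle with the latch: how high the paddle must go differs every time and only feel tells it, so neither force the paddle past its stop nor pull the door while the pawl is still caught. Leave everything around and on the cabinet where it stands.

Things in the scene. Friction and masses are not known exactly. Their poses are not given: they have to be found in the camera images.
- door (a joint): the green door, angle in rad: 0 shut, grows as it swings out towards the robot, up to 1.75. Hinge axis is vertical. Turned clockwise seen from above as it opens. It stays where it is left (turning friction 0.12 N m: about 0.7 N at the paddle). Panel 240 mm wide, 12 mm thick, from 15 to 195 mm above the table
- door_hinge (a point): point on the door's vertical hinge axis, at the door's left edge as the robot sees it, 170 mm above the table. With the door shut, in the frame of cabinet it is at (-80, 120, 170) mm
- paddle (a joint): red paddle, rad: 0 at rest, grows as its free end is lifted; it stands (angle - 0.15) rad above level. A spring returns it: lifting at the bar takes 1.5 N at first, 2.5 N near 0.9 rad. It meets a firm stop somewhere between 0.4 and 0.9 rad (set differently every time, not visible); the pawl is clear of its keeper only within the last 0.07 rad before the stop
- lock_plate: steel plate on the door's outer face that carries the paddle; origin on the middle of the paddle's pivot axis, 170 mm above the table; seen from the hinge axis it lies 175 mm along the door (-y) and 16 mm out (-x). Axes go with the door: y along the door towards the hinge (the pivot axis), z up, -x straight out of the door's outer face. The cabinet's top is 30 mm above this point
- paddle_bar (a point): middle of the red round bar along the paddle's free end: 12 mm in diameter and 40 mm long with flat ends, lying along the door, 65 mm from the pivot axis; about 160 mm above the table at rest. Best pinched from above over its two ends, fingers closing along the bar: it turns in the grip (adds some N). Nothing stands under or beside it. The paddle plate behind the bar is 28 mm wide and 5 mm thick
- strike: strike hidden inside under the cabinet's top, fixed to it; origin where the lock plate's lies when shut. The pawl (a pin 45 mm behind the pivot) sits behind the keeper's lip, goes down as the paddle lifts, and 3 mm below the lip lands on a ledge: the stop. It is out once the door is 0.16 rad open. Over 16 N on the strike (11 N at the bar when lifting, besides the spring) damages it
- cabinet: grey sheet-steel parts cabinet, fixed, 160 deep (x) by 250 wide (y) by 200 high mm; origin under its middle on the table; its open front at x = -80 mm is closed by the door
- amber_bottle: bystander: small amber bottle with a black cap standing on the cabinet, 40 mm diameter, 85 mm high; origin at its foot
- coupling: bystander: turned brass coupling standing on the cabinet, 40 mm diameter, 42 mm high; origin at its foot
- screwdriver: bystander: red-handled screwdriver lying on the table, about 200 mm long and 30 mm high; origin under its middle
- offcut: bystander: dark wood offcut 100 x 45 x 30 mm, on the table; origin under its middle
- mug: bystander: blue mug, 76 mm diameter, 90 mm high; origin at its foot
- tray: bystander: yellow parts tray 120 x 90 x 30 mm; origin under its middle
- jar: bystander: glass jar with steel cap, 60 mm diameter, 70 mm high; origin at its foot

How it is judged:
By the outcome, as a careful person would: the job done as asked, in the order asked, and still so for the second after the job is handed in, with the robot touching nothing.
It also fails if it takes over 61 s, if anything falls off the work surface, if the arm or the gripper's body presses on something with over 40 N, if the wrist force passes 120 N, or if a joint passes its speed limit or range.

## Working session

There is one attempt and no reset: what is moved stays moved. The work goes in short steps, Python scripts to look and compute and a tool call to move; the robot and the scene stay as the last step left them, time stands still between calls to the robot, and variables do not carry over. Pictures are saved under pics/ and viewed, and the job is handed in when it is done.

Besides the shell and the picture viewer there is one more tool, called as name([rows], argument=value, ...), one row to a line, values as JSON. send_rows: Moves the arm, as the interface text tells. Its arguments: {"type":"object","properties":{"motion":{"type":"array"}},"required":["motion"]}

```bash
mkdir -p pics; ls; python3 - <<'E'
from cell import *
import cv2
s=status.state()
for k,v in s.items(): print(k,v)
for n in ("scene","side","wrist"):
    cv2.imwrite(f"pics/a_{n}.png",get_image(n))
for c in ("scene","side"):
    for th in ("door_hinge","paddle_bar","lock_plate","cabinet"):
        r=pinpoint(c,th)
        print(c,th,[(x["score"],x["xyz"]) for x in r[:2]])
print(status.state()["t"])
E
```

```text
pics
t 0.0
joint_pos [-1.08479876  0.50185277 -0.42677427  1.5514923   0.22078505  1.13827819
 -0.21030438]
qvel [ 2.21481560e-03 -1.25161470e-03 -1.23285896e-03  5.90709585e-04
  2.60552772e-05 -2.38192707e-04 -6.34070042e-04]
tau [-1.96262536e-04 -5.69514120e+01 -5.81616014e+00 -2.80940491e+01
  1.06377248e-02  1.18151630e-02 -4.12686845e-06]
eef_pos [0.14352203 0.63326574 0.24923712]
tool_rot [-3.13961595e+00 -7.25396969e-05  2.91883278e+00]
contact_force [-1.14137981 -0.88079486 -0.86573271]
torque [-0.01998924  0.01383243 -0.03190697]
width 0.9989756002482744
scene door_hinge [(0.43, [0.6372, 0.16, 0.1707])]
scene paddle_bar [(0.59, [0.5732, -0.023, 0.1571])]
scene lock_plate [(0.64, [0.6308, -0.0183, 0.1694]), (0.63, [0.432, 0.4331, 0.0011])]
scene cabinet [(0.61, [0.7234, 0.0472, 0.0001])]
side door_hinge [(0.95, [0.6373, 0.1563, 0.1672])]
side paddle_bar [(0.49, [0.5719, -0.0232, 0.1613])]
side lock_plate [(0.78, [0.633, -0.0176, 0.1701])]
side cabinet [(0.58, [0.7221, 0.0435, -0.0029])]
0.55
```

View pics/a_scene.png

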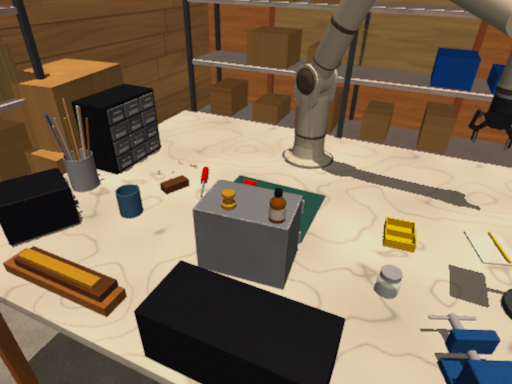

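View pics/a_side.png

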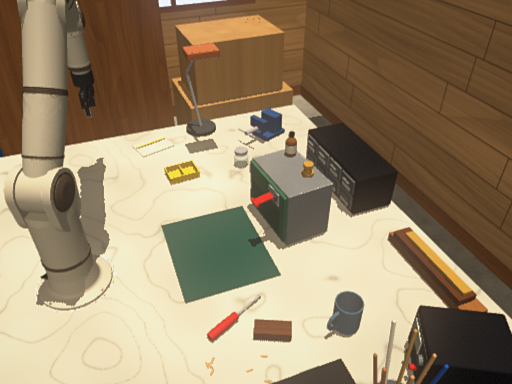

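```bash
python3 - <<'E'
from cell import *
import numpy as np,cv2
s=status.state()
print(s["t"],s["contact_force"])
for n in ("scene","side"):
    print(n,get_calibration(n))
    for th in ("amber_bottle","coupling","screwdriver","offcut","mug","tray","jar"):
        r=pinpoint(n,th); print(n,th,[(x["score"],x["xyz"]) for x in r[:2]])
print(status.state()["contact_force"])
E
```

```text
0.55 [ 0.54237159  0.546015   -0.15464725]
scene {'camera_matrix': array([[353.33594019,   0.        , 254.0460758 ],
       [  0.        , 353.33594019, 193.10482084],
       [  0.        ,   0.        ,   1.        ]]), 'R': array([[-0.41160452,  0.91121766,  0.0162513 ],
       [ 0.4812883 ,  0.23247529, -0.84517265],
       [-0.77391427, -0.34005532, -0.53424628]]), 't': array([ 0.24197543, -0.16659787,  1.60682946])}
scene amber_bottle [(0.65, [0.7657, 0.1373, 0.2022]), (0.2, [0.6366, 0.1604, 0.1706])]
scene coupling [(0.83, [0.7629, 0.0057, 0.1994])]
scene screwdriver [(0.44, [0.412, -0.2977, -0.0004]), (0.25, [0.725, 0.0458, 0.001])]
scene offcut [(0.78, [0.4871, -0.3852, 0.0021]), (0.28, [0.762, 0.004, 0.1979])]
scene mug [(0.59, [0.6846, -0.4197, -0.0028])]
scene tray [(0.96, [0.4311, 0.4334, 0.0019])]
scene jar [(0.61, [0.6808, 0.4274, -0.0031]), (0.25, [0.4309, 0.4342, 0.0019])]
side {'camera_matrix': array([[436.82243607,   0.        , 251.637111  ],
       [  0.        , 436.82243607, 191.14359143],
       [  0.        ,   0.        ,   1.        ]]), 'R': array([[ 0.93678646, -0.34976237, -0.0098694 ],
       [-0.21872383, -0.56333697, -0.79675049],
       [ 0.27311354,  0.74854375, -0.60422781]]), 't': array([-0.53318111,  0.2752672 ,  1.32473498])}
side amber_bottle [(0.71, [0.7695, 0.1369, 0.199]), (0.66, [0.4085, -0.3006, -0.0053])]
side coupling [(0.66, [0.768, 0.0007, 0.1997])]
side screwdriver [(0.65, [0.4066, -0.298, -0.0026]), (0.47, [0.6376, 0.156, 0.1688])]
side offcut [(0.69, [0.4853, -0.3836, -0.0018])]
side mug [(0.73, [0.4848, -0.3818, -0.0023]), (0.62, [0.6805, -0.4266, 0.0031])]
side tray [(0.56, [0.4288, 0.4371, 0.0012]), (0.36, [0.7684, 0.1346, 0.2008])]
side jar [(0.63, [0.6751, 0.4206, 0.001]), (0.38, [0.7192, 0.0429, 0.0014])]
[ 0.05949154  0.05638111 -1.0561813 ]
```

Scene: the cabinet's door faces the robot, with its red paddle sticking out near (262,200) in the side view. Bottle and coupling are on the roof, and nothing is close to the paddle. I'll move above the bar.

send_rows([
  {"tx": 0.02, "ty": -0.032, "tz": 0.012, "spin": 3, "hand": 1},
  {"tx": 0.04, "ty": -0.065, "tz": 0.025, "spin": 6, "hand": 1},
  {"tx": 0.06, "ty": -0.1, "tz": 0.04, "spin": 9, "hand": 1},
  {"tx": 0.085, "ty": -0.135, "tz": 0.05, "spin": 12, "hand": 1},
  {"tx": 0.11, "ty": -0.17, "tz": 0.06, "spin": 16, "hand": 1},
])

```text
t: 1.75
eef_pos: [0.2542, 0.4627, 0.311]
tool_rot: [3.141, 0.001, -3.082]
contact_force: [0.8, 0.7, 0.1]
width: 1.0
```

send_rows([
  {"tx": 0.025, "ty": -0.04, "hand": 1},
  {"tx": 0.05, "ty": -0.08, "hand": 1},
  {"tx": 0.075, "ty": -0.12, "hand": 1},
  {"tx": 0.1, "ty": -0.16, "hand": 1},
  {"tx": 0.125, "ty": -0.2, "hand": 1},
])

```text
validation failed for argument at $.mo...
```

send_rows([
  {"tx": 0.025, "ty": -0.04, "hand": 1},
  {"tx": 0.05, "ty": -0.08, "hand": 1},
  {"tx": 0.075, "ty": -0.12, "hand": 1},
  {"tx": 0.1, "ty": -0.16, "hand": 1},
  {"tx": 0.125, "ty": -0.2, "hand": 1},
])

```text
validation failed for argument at $.mo...
```

send_rows([
  {"tx": 0.01, "ty": -0.03, "hand": 1},
  {"tx": 0.02, "ty": -0.06, "hand": 1},
  {"tx": 0.03, "ty": -0.085, "hand": 1},
  {"tx": 0.03, "ty": -0.085, "hand": 1},
  {"tx": 0.03, "ty": -0.085, "hand": 1},
])

```text
validation failed for argument at $.mo...
```

```bash
python3 - <<'E'
from cell import *
import numpy as np,cv2
s=status.state()
for k in("t","joint_pos","eef_pos","tool_rot","contact_force"):print(k,np.round(s[k],4))
c=get_calibration("wrist")
cv2.imwrite("pics/b_wrist.png",get_image("wrist"))
for n in ("wrist","side"):
    if n=="side": get_image(n)
    for th in ("door_hinge","paddle_bar","lock_plate"):
        for f in (pinpoint,recognise):
            r=f(n,th); print(n,f.__name__,th,[(x["score"],x["xyz"]) for x in r[:2]])
print(c)
E
```

```text
t 1.75
joint_pos [-0.7223  0.2212 -0.461   1.784   0.1069  1.1602  0.414 ]
eef_pos [0.2542 0.4627 0.311 ]
tool_rot [ 3.1410e+00  5.0000e-04 -3.0821e+00]
contact_force [0.8044 0.6814 0.0641]
wrist call door_hinge []
wrist call door_hinge []
wrist call paddle_bar []
wrist call paddle_bar []
wrist call lock_plate []
wrist call lock_plate []
side call door_hinge [(0.95, [0.6344, 0.1584, 0.1668]), (0.73, [0.723, 0.0444, -0.0001])]
side call door_hinge [(0.89, [0.634, -0.0107, 0.133]), (0.29, [0.7577, 0.1195, 0.2408])]
side call paddle_bar [(0.59, [0.4858, -0.3817, 0.001]), (0.47, [0.5727, -0.0231, 0.1579])]
side call paddle_bar [(0.7, [0.5971, -0.0247, 0.1671]), (0.18, [0.6763, -0.441, 0.0601])]
side call lock_plate [(0.72, [0.7643, 0.0022, 0.2])]
side call lock_plate [(0.66, [0.6181, -0.0275, 0.1685]), (0.45, [0.6343, -0.0087, 0.1349])]
{'camera_matrix': array([[298.18803161,   0.        , 249.9428919 ],
       [  0.        , 298.18803161, 193.21915371],
       [  0.        ,   0.        ,   1.        ]]), 'R': array([[-0.0590234 ,  0.99825603, -0.00106424],
       [ 0.95824338,  0.05695634,  0.28022419],
       [ 0.2797961 ,  0.01551999, -0.95993399]]), 't': array([-0.44687213, -0.32299756,  0.35672465])}
```

View pics/b_wrist.png

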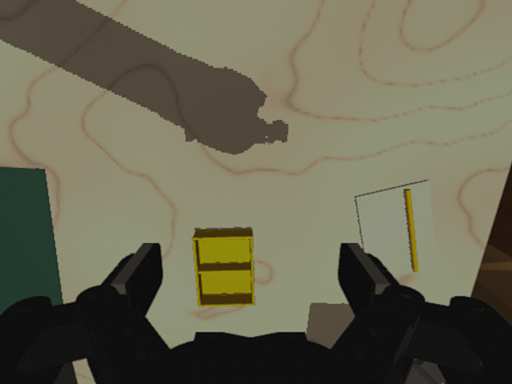

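The rows need every field. The wrist picture shows only the tray and the fingers, so the cabinet isn't in view yet. I'll carry on.

send_rows([
  {"tx": 0.024, "ty": -0.038, "tz": 0, "spin": 0, "hand": 1},
  {"tx": 0.048, "ty": -0.076, "tz": 0, "spin": 0, "hand": 1},
  {"tx": 0.072, "ty": -0.115, "tz": 0, "spin": 0, "hand": 1},
  {"tx": 0.096, "ty": -0.155, "tz": 0, "spin": 0, "hand": 1},
  {"tx": 0.12, "ty": -0.195, "tz": 0, "spin": 0, "hand": 1},
])

```text
t: 2.95
eef_pos: [0.3743, 0.2675, 0.3105]
tool_rot: [3.141, 0.001, -3.085]
contact_force: [1.3, -0.6, 0.4]
width: 0.997
```

send_rows([
  {"tx": 0.024, "ty": -0.038, "tz": 0, "spin": 0, "hand": 1},
  {"tx": 0.048, "ty": -0.076, "tz": 0, "spin": 0, "hand": 1},
  {"tx": 0.072, "ty": -0.115, "tz": 0, "spin": 0, "hand": 1},
  {"tx": 0.096, "ty": -0.155, "tz": 0, "spin": 0, "hand": 1},
  {"tx": 0.12, "ty": -0.195, "tz": 0, "spin": 0, "hand": 1},
])

```text
t: 3.45
eef_pos: [0.4944, 0.0724, 0.3105]
tool_rot: [3.142, 0.001, -3.085]
contact_force: [0.5, 1.1, 0.0]
width: 0.996
```

send_rows([
  {"tx": 0.02, "ty": -0.035, "tz": 0, "spin": 0, "hand": 1},
  {"tx": 0.04, "ty": -0.07, "tz": 0, "spin": 0, "hand": 1},
  {"tx": 0.056, "ty": -0.095, "tz": 0, "spin": 0, "hand": 1},
  {"tx": 0.056, "ty": -0.095, "tz": 0, "spin": 0, "hand": 1},
  {"tx": 0.056, "ty": -0.095, "tz": 0, "spin": 0, "hand": 1},
])

```text
t: 3.95
eef_pos: [0.5496, -0.0213, 0.3099]
tool_rot: [3.141, -0.001, -3.087]
contact_force: [0.6, -0.1, 0.2]
width: 0.996
```

```bash
python3 - <<'E'
from cell import *
import numpy as np,cv2
s=status.state()
for k in("t","joint_pos","eef_pos","tool_rot","contact_force"):print(k,np.round(s[k],4))
c=get_calibration("wrist")
im=get_image("wrist");cv2.imwrite("pics/c_wrist.png",im)
for n in ("wrist",):
    for th in ("door_hinge","paddle_bar","lock_plate"):
        r=pinpoint(n,th); print(n,th,[(x["score"],x["xyz"]) for x in r[:2]])
np.savez("c.npz",im=im,**c)
r=masks_of("wrist","paddle_bar");print([(x["score"],x["mask"].sum()) for x in r])
if r: np.save("mask.npy",r[0]["mask"])
print(status.state()["t"])
E
```

```text
t 3.95
joint_pos [-6.6000e-03  2.3600e-01 -3.8000e-03  1.7460e+00  6.0000e-04  1.1605e+00
  1.6153e+00]
eef_pos [ 0.5496 -0.0213  0.3099]
tool_rot [ 3.1412e+00 -9.0000e-04 -3.0865e+00]
contact_force [ 0.6451 -0.1201  0.2037]
wrist door_hinge [(0.6, [0.634, 0.1622, 0.1695])]
wrist paddle_bar [(0.83, [0.5706, -0.0254, 0.1621])]
wrist lock_plate [(0.8, [0.6349, -0.0229, 0.1676])]
[(0.83, np.int64(2387)), (0.61, np.int64(15982))]
4.2
```

View pics/c_wrist.png

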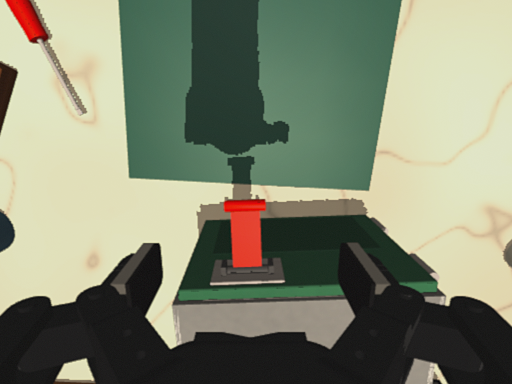

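The wrist view shows the bar at about (245,205), with the paddle plate running down to the lock plate at (247,271). The grasp area is free. I'll measure the bar and the door angle in pixels.

```bash
python3 - <<'E'
import numpy as np,cv2
d=np.load("c.npz");im=d["im"].astype(int);K=d["camera_matrix"];R=d["R"];t=d["t"]
C=-R.T@t
def ray(u,v,z):
    r=R.T@np.linalg.inv(K)@np.array([u,v,1.]);return C+r*(z-C[2])/r[2]
def proj(X):
    p=K@(R@np.array(X)+t);return p[:2]/p[2]
b,g,r=im[...,0],im[...,1],im[...,2]
red=(r>110)&(g<70)&(b<70)
red[:, :200]=0; red[:,300:]=0
for y in range(194,276,4):
    xs=np.where(red[y])[0]; print(y,xs.min() if len(xs) else None,xs.max() if len(xs) else None)
ys=np.where(red.any(1))[0];print(ys.min(),ys.max())
m=red[198:212]; print([ (np.where(red[y])[0].min(),np.where(red[y])[0].max()) for y in range(198,213) if red[y].any()])
for nm,(u,v,z) in dict(barL=(224,205,.16),barR=(266,205,.16)).items(): print(nm,ray(u,v,z))
print("C",C)
# model projection for hypothesised pose
def model(h,psi):
    c,s=np.cos(psi),np.sin(psi);Rz=np.array([[c,-s],[s,c]])
    def P(along,out,z): 
        q=np.array(h)+Rz@np.array([-out,-along]);return proj([q[0],q[1],z])
    return P
for psi in(0.04,0.055,0.07):
    P=model((0.6355,0.159),psi)
    print(psi,"bar ends",P(155,0,0) if 0 else P(.155,.0803,.1603),P(.195,.0803,.1603),"plate",P(.175,.016,.17),"door top outer corners",P(0,.0,.195),P(.24,0.0,.195),P(0,.012,.195),P(.24,.012,.195))
big=cv2.resize(d["im"][180:320,150:460],None,fx=2.5,fy=2.5,interpolation=cv2.INTER_NEAREST);cv2.imwrite("pics/c_zoom.png",big)
E
```

```text
194 None None
198 None None
202 224 264
206 224 265
210 224 264
214 232 258
218 232 258
222 231 260
226 231 260
230 231 260
234 231 260
238 231 260
242 231 260
246 232 260
250 232 261
254 232 261
258 232 261
262 232 261
266 233 261
270 None None
274 None None
199 267
[(np.int64(250), np.int64(263)), (np.int64(227), np.int64(264)), (np.int64(225), np.int64(264)), (np.int64(224), np.int64(264)), (np.int64(224), np.int64(265)), (np.int64(224), np.int64(265)), (np.int64(224), np.int64(265)), (np.int64(224), np.int64(265)), (np.int64(224), np.int64(265)), (np.int64(224), np.int64(265)), (np.int64(224), np.int64(265)), (np.int64(224), np.int64(264)), (np.int64(225), np.int64(258)), (np.int64(231), np.int64(258))]
barL [ 0.57067802 -0.04494798  0.16      ]
barR [ 0.56845915 -0.00473245  0.16      ]
C [ 0.47884712 -0.02471912  0.4314501 ]
0.04 bar ends [272.44704691 198.44104804] [230.41023066 197.83485874] plate [250.41240319 263.73493996] door top outer corners [441.08576611 295.78072028] [179.05650667 292.24440659] [443.64985311 284.32297398] [178.37098658 280.71310392]
0.055 bar ends [271.1154695  200.76085813] [229.18150746 200.75690116] plate [250.14779559 266.12209587] door top outer corners [441.08576611 295.78072028] [179.28833006 295.64906836] [443.45112212 284.32157861] [178.40957929 284.20135622]
0.07 bar ends [269.82607761 203.08811196] [228.00605002 203.68021212] plate [249.92447216 268.50062752] door top outer corners [441.08576611 295.78072028] [179.57708057 299.02886857] [443.25185267 284.32279345] [178.50743045 287.66641073]
```

View pics/c_zoom.png

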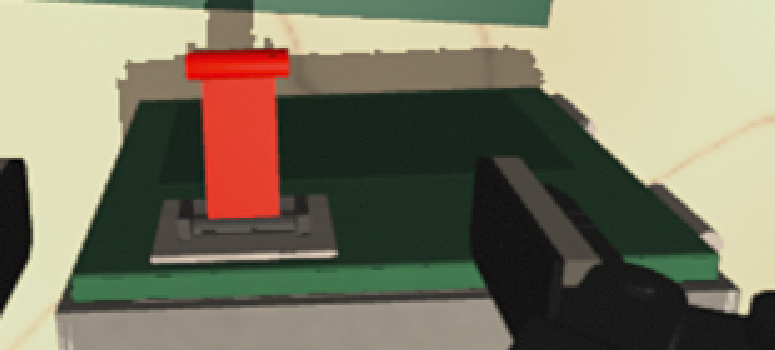

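```bash
cat > geo.py <<'E'
import numpy as np
from scipy.optimize import least_squares
def bar(h,psi,a,th):
    "bar centre and jaw yaw for paddle angle a, door angle th"
    p=psi-th; c,s=np.cos(p),np.sin(p)
    out=.016+.065*np.cos(a-.15)
    return np.array([h[0]-c*out+s*.175, h[1]-s*out-c*.175, .17+.065*np.sin(a-.15)])
E
python3 - <<'E'
import numpy as np
from scipy.optimize import least_squares
d=np.load("c.npz");K=d["camera_matrix"];R=d["R"];t=d["t"]
def proj(X):
    p=K@(R@np.array(X)+t);return p[:2]/p[2]
obs=[((0,0,.195),(437.2,291.6),.7),((.24,0,.195),(178.8,300),.7),((0,.012,.195),(437.2,281.6),.7),((.24,.012,.195),(182,290),.7),
((.155,.0803,.1603),(265.5,205),2),((.195,.0803,.1603),(224,206),2)]
def P(x,o):
    c,s=np.cos(x[2]),np.sin(x[2]);a,out,z=o
    return proj([x[0]-c*out+s*a,x[1]-s*out-c*a,z])
f=lambda x:np.concatenate([w*(P(x,o)-np.array(u)) for o,u,w in obs])
r=least_squares(f,[.636,.159,.06]);print(r.x,np.round(r.fun,1))
h=r.x[:2];psi=r.x[2]
from geo import bar
print(bar(h,psi,0,0))
E
```

```text
[0.63312219 0.15678401 0.09494497] [ 1.5  1.3 -0.7  1.6  2.7  0.2 -4.   0.7  0.3 -1.  -0.1  0.2]
[ 0.56980402 -0.02503761  0.16028652]
```

send_rows([
  {"tx": 0.01, "ty": -0.002, "tz": -0.01, "spin": 1, "hand": 1},
  {"tx": 0.02, "ty": -0.004, "tz": -0.035, "spin": 2, "hand": 1},
  {"tx": 0.02, "ty": -0.004, "tz": -0.06, "spin": 2, "hand": 1},
  {"tx": 0.02, "ty": -0.004, "tz": -0.085, "spin": 2, "hand": 1},
  {"tx": 0.02, "ty": -0.004, "tz": -0.1, "spin": 2, "hand": 1},
])

```text
t: 4.7
eef_pos: [0.5688, -0.0247, 0.2074]
tool_rot: [3.141, -0.003, -3.049]
contact_force: [-0.1, 0.3, 1.1]
width: 1.001
```

send_rows([
  {"tx": 0, "ty": 0, "tz": -0.01, "spin": 0, "hand": 1},
  {"tx": 0, "ty": 0, "tz": -0.025, "spin": 0, "hand": 1},
  {"tx": 0, "ty": 0, "tz": -0.04, "spin": 0, "hand": 1},
  {"tx": 0, "ty": 0, "tz": -0.05, "spin": 0, "hand": 1},
  {"tx": 0, "ty": 0, "tz": -0.05, "spin": 0, "hand": 1},
])

```text
t: 5.2
eef_pos: [0.5688, -0.0249, 0.1589]
tool_rot: [3.141, -0.002, -3.05]
contact_force: [-0.1, -0.3, -0.5]
width: 1.001
```

```bash
python3 - <<'E'
from cell import *
import numpy as np,cv2
s=status.state()
for k in("t","joint_pos","eef_pos","tool_rot","contact_force"):print(k,np.round(s[k],4))
cv2.imwrite("pics/d_wrist.png",get_image("wrist"))
im=get_image("side");cv2.imwrite("pics/d_side.png",cv2.resize(im[140:260,200:360],None,fx=4,fy=4))
E
```

```text
t 5.2
joint_pos [ 0.0029  0.4333 -0.0079  1.8464  0.0043  0.8644  1.6557]
eef_pos [ 0.5688 -0.0249  0.1589]
tool_rot [ 3.1413e+00 -2.5000e-03 -3.0497e+00]
contact_force [-0.0786 -0.2506 -0.4717]
```

View pics/d_wrist.png

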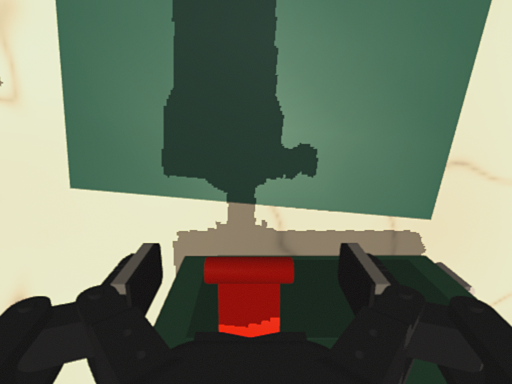

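View pics/d_side.png

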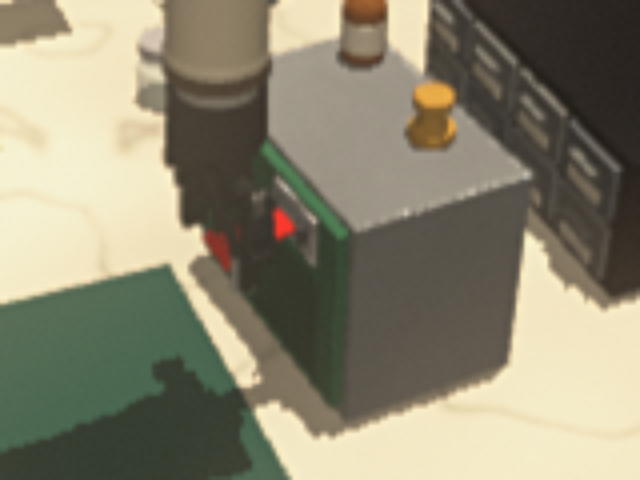

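Both views show the bar centred between the open jaws (wrist view around (249,270), fingers at x of about 150 and 350). Closing now.

send_rows([
  {"tx": 0, "ty": 0, "tz": 0, "spin": 0, "hand": 0.6},
  {"tx": 0, "ty": 0, "tz": 0, "spin": 0, "hand": 0.4},
  {"tx": 0, "ty": 0, "tz": 0, "spin": 0, "hand": 0.3},
  {"tx": 0, "ty": 0, "tz": 0, "spin": 0, "hand": 0.2},
  {"tx": 0, "ty": 0, "tz": 0, "spin": 0, "hand": 0.2},
])

```text
t: 5.8
eef_pos: [0.5699, -0.0253, 0.161]
tool_rot: [-3.141, 0.001, -3.05]
contact_force: [-1.8, -1.2, 4.2]
width: 0.45
```

send_rows([
  {"tx": 0, "ty": 0, "tz": 0, "spin": 0, "hand": 0.2},
  {"tx": 0, "ty": 0, "tz": 0, "spin": 0, "hand": 0.2},
  {"tx": 0, "ty": 0, "tz": 0, "spin": 0, "hand": 0.2},
  {"tx": 0, "ty": 0, "tz": 0, "spin": 0, "hand": 0.2},
  {"tx": 0, "ty": 0, "tz": 0, "spin": 0, "hand": 0.2},
])

```text
t: 6.3
eef_pos: [0.57, -0.0254, 0.1609]
tool_rot: [-3.141, 0.001, -3.05]
contact_force: [-1.8, -0.4, 5.9]
width: 0.447
```

```bash
python3 - <<'E'
from cell import *
import numpy as np,cv2
c=get_calibration("wrist"); K,R,t=c["camera_matrix"],c["R"],c["t"]
s=status.state()
for k in("t","eef_pos","tool_rot","contact_force","torque","width"):print(k,np.round(s[k],4))
cv2.imwrite("pics/e_wrist.png",get_image("wrist"))
p=K@(R@s["eef_pos"]+t);print("TCP px",p[:2]/p[2])
from geo import bar
h=(.634,.158);psi=.088
for a in (0,.35,.4,.5,.6,.7,.8,.9,.95): print(a,np.round(bar(h,psi,a,0)-bar(h,psi,0,0),4))
E
```

```text
t 6.3
eef_pos [ 0.57   -0.0254  0.1609]
tool_rot [-3.1412e+00  9.0000e-04 -3.0504e+00]
contact_force [-1.804  -0.3809  5.9318]
torque [-0.2587  0.2438  0.0909]
width 0.4471
TCP px [249.10221648 267.6402448 ]
0 [0. 0. 0.]
0.35 [0.0006 0.     0.0226]
0.4 [0.0013 0.0001 0.0258]
0.5 [0.0032 0.0003 0.032 ]
0.6 [0.0057 0.0005 0.038 ]
0.7 [0.0088 0.0008 0.0437]
0.8 [0.0125 0.0011 0.0491]
0.9 [0.0166 0.0015 0.054 ]
0.95 [0.0189 0.0017 0.0563]
```

View pics/e_wrist.png

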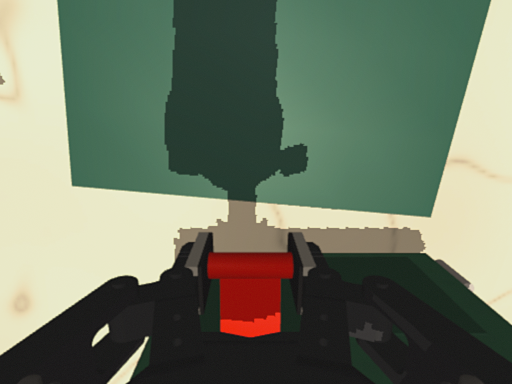

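Gripped: width is 0.447, or 38 mm, and the bar sits at the TCP pixel. Lifting to about 0.25 rad first, then in small steps.

send_rows([
  {"tx": 0, "ty": 0, "tz": 0.003, "spin": 0, "hand": 0.2},
  {"tx": 0, "ty": 0, "tz": 0.006, "spin": 0, "hand": 0.2},
  {"tx": 0, "ty": 0, "tz": 0.01, "spin": 0, "hand": 0.2},
  {"tx": 0.0005, "ty": 0, "tz": 0.014, "spin": 0, "hand": 0.2},
  {"tx": 0.001, "ty": 0, "tz": 0.018, "spin": 0, "hand": 0.2},
])

```text
t: 6.85
eef_pos: [0.5691, -0.0251, 0.1775]
tool_rot: [3.141, -0.004, -3.05]
contact_force: [-0.3, -0.4, -7.3]
width: 0.445
```

send_rows([
  {"tx": 0, "ty": 0, "tz": 0.001, "spin": 0, "hand": 0.2},
  {"tx": 0, "ty": 0, "tz": 0.002, "spin": 0, "hand": 0.2},
  {"tx": 0, "ty": 0, "tz": 0.003, "spin": 0, "hand": 0.2},
  {"tx": 0, "ty": 0, "tz": 0.004, "spin": 0, "hand": 0.2},
  {"tx": 0, "ty": 0, "tz": 0.004, "spin": 0, "hand": 0.2},
])

```text
t: 7.35
eef_pos: [0.5706, -0.0252, 0.1824]
tool_rot: [-3.141, -0.0, -3.05]
contact_force: [-1.2, -2.0, -7.6]
width: 0.45
```

```bash
cat > st.py <<'E'
from cell import *
import numpy as np
s=status.state()
z=s["eef_pos"][2]
print(s["t"],np.round(s["eef_pos"],4),np.round(s["tool_rot"],4),"F",np.round(s["contact_force"],2),"T",np.round(s["torque"],3),"w",round(s["width"],3),"angle",round(.15+np.arcsin(np.clip((z-.1709)/.065,-1,1)),3))
E
python3 st.py
```

```text
7.35 [ 0.5706 -0.0252  0.1824] [-3.1414e+00 -1.0000e-04 -3.0501e+00] F [-1.23 -2.03 -7.65] T [-0.512  0.566  0.11 ] w 0.45 angle 0.328
```

send_rows([
  {"tx": 0, "ty": 0, "tz": 0.0004, "spin": 0, "hand": 0.2},
  {"tx": 0.0002, "ty": 0, "tz": 0.0008, "spin": 0, "hand": 0.2},
  {"tx": 0.0003, "ty": 0, "tz": 0.0012, "spin": 0, "hand": 0.2},
  {"tx": 0.0004, "ty": 0, "tz": 0.0016, "spin": 0, "hand": 0.2},
  {"tx": 0.0004, "ty": 0, "tz": 0.0016, "spin": 0, "hand": 0.2},
])

```text
t: 7.85
eef_pos: [0.571, -0.0252, 0.1839]
tool_rot: [3.142, -0.0, -3.051]
contact_force: [-0.7, -2.0, -7.8]
width: 0.447
```

send_rows([
  {"tx": 0, "ty": 0, "tz": 0.0004, "spin": 0, "hand": 0.2},
  {"tx": 0.0002, "ty": 0, "tz": 0.0008, "spin": 0, "hand": 0.2},
  {"tx": 0.0003, "ty": 0, "tz": 0.0012, "spin": 0, "hand": 0.2},
  {"tx": 0.0004, "ty": 0, "tz": 0.0015, "spin": 0, "hand": 0.2},
  {"tx": 0.0004, "ty": 0, "tz": 0.0015, "spin": 0, "hand": 0.2},
])

```text
t: 8.35
eef_pos: [0.5713, -0.0251, 0.1854]
tool_rot: [-3.141, -0.0, -3.05]
contact_force: [-1.5, -1.9, -8.6]
width: 0.446
```

send_rows([
  {"tx": 0, "ty": 0, "tz": 0.0004, "spin": 0, "hand": 0.2},
  {"tx": 0.0002, "ty": 0, "tz": 0.0007, "spin": 0, "hand": 0.2},
  {"tx": 0.0003, "ty": 0, "tz": 0.001, "spin": 0, "hand": 0.2},
  {"tx": 0.0003, "ty": 0, "tz": 0.0012, "spin": 0, "hand": 0.2},
  {"tx": 0.0003, "ty": 0, "tz": 0.0012, "spin": 0, "hand": 0.2},
])

```text
t: 8.85
eef_pos: [0.5717, -0.0251, 0.1866]
tool_rot: [3.142, -0.0, -3.05]
contact_force: [-1.3, -3.4, -8.1]
width: 0.45
```

send_rows([
  {"tx": 0, "ty": 0, "tz": 0.0004, "spin": 0, "hand": 0.2},
  {"tx": 0.0002, "ty": 0, "tz": 0.0007, "spin": 0, "hand": 0.2},
  {"tx": 0.0003, "ty": 0, "tz": 0.001, "spin": 0, "hand": 0.2},
  {"tx": 0.0004, "ty": 0, "tz": 0.0012, "spin": 0, "hand": 0.2},
  {"tx": 0.0004, "ty": 0, "tz": 0.0012, "spin": 0, "hand": 0.2},
])

```text
t: 9.35
eef_pos: [0.572, -0.0251, 0.1878]
tool_rot: [-3.142, -0.0, -3.05]
contact_force: [-0.8, -2.3, -6.7]
width: 0.448
```

send_rows([
  {"tx": 0, "ty": 0, "tz": 0.0004, "spin": 0, "hand": 0.2},
  {"tx": 0.0002, "ty": 0, "tz": 0.0007, "spin": 0, "hand": 0.2},
  {"tx": 0.0003, "ty": 0, "tz": 0.001, "spin": 0, "hand": 0.2},
  {"tx": 0.0004, "ty": 0, "tz": 0.0012, "spin": 0, "hand": 0.2},
  {"tx": 0.0004, "ty": 0, "tz": 0.0012, "spin": 0, "hand": 0.2},
])

```text
t: 9.85
eef_pos: [0.5724, -0.0251, 0.189]
tool_rot: [3.142, -0.0, -3.05]
contact_force: [-1.6, -3.2, -8.8]
width: 0.444
```

send_rows([
  {"tx": 0, "ty": 0, "tz": 0.0004, "spin": 0, "hand": 0.2},
  {"tx": 0.0002, "ty": 0, "tz": 0.0007, "spin": 0, "hand": 0.2},
  {"tx": 0.0003, "ty": 0, "tz": 0.001, "spin": 0, "hand": 0.2},
  {"tx": 0.0004, "ty": 0, "tz": 0.0012, "spin": 0, "hand": 0.2},
  {"tx": 0.0004, "ty": 0, "tz": 0.0012, "spin": 0, "hand": 0.2},
])

```text
t: 10.35
eef_pos: [0.5729, -0.0251, 0.1903]
tool_rot: [3.141, 0.0, -3.051]
contact_force: [-1.9, -2.8, -7.0]
width: 0.446
```

send_rows([
  {"tx": 0, "ty": 0, "tz": 0.0004, "spin": 0, "hand": 0.2},
  {"tx": 0.0002, "ty": 0, "tz": 0.0007, "spin": 0, "hand": 0.2},
  {"tx": 0.0003, "ty": 0, "tz": 0.001, "spin": 0, "hand": 0.2},
  {"tx": 0.0004, "ty": 0, "tz": 0.0012, "spin": 0, "hand": 0.2},
  {"tx": 0.0004, "ty": 0, "tz": 0.0012, "spin": 0, "hand": 0.2},
])

```text
t: 10.85
eef_pos: [0.5733, -0.025, 0.1914]
tool_rot: [-3.141, -0.0, -3.049]
contact_force: [-2.4, -2.1, -6.7]
width: 0.447
```

send_rows([
  {"tx": 0, "ty": 0, "tz": 0.0004, "spin": 0, "hand": 0.2},
  {"tx": 0.0001, "ty": 0, "tz": 0.0007, "spin": 0, "hand": 0.2},
  {"tx": 0.0002, "ty": 0, "tz": 0.001, "spin": 0, "hand": 0.2},
  {"tx": 0.0003, "ty": 0, "tz": 0.0012, "spin": 0, "hand": 0.2},
  {"tx": 0.0003, "ty": 0, "tz": 0.0012, "spin": 0, "hand": 0.2},
])

```text
t: 11.35
eef_pos: [0.5737, -0.025, 0.1927]
tool_rot: [3.141, 0.0, -3.051]
contact_force: [-0.9, -1.9, -7.8]
width: 0.447
```

send_rows([
  {"tx": 0, "ty": 0, "tz": 0.0004, "spin": 0, "hand": 0.2},
  {"tx": 0.0002, "ty": 0, "tz": 0.0007, "spin": 0, "hand": 0.2},
  {"tx": 0.0003, "ty": 0, "tz": 0.001, "spin": 0, "hand": 0.2},
  {"tx": 0.0004, "ty": 0, "tz": 0.0012, "spin": 0, "hand": 0.2},
  {"tx": 0.0004, "ty": 0, "tz": 0.0012, "spin": 0, "hand": 0.2},
])

```text
t: 11.85
eef_pos: [0.5741, -0.0249, 0.1939]
tool_rot: [-3.141, 0.0, -3.05]
contact_force: [-1.8, -1.7, -7.1]
width: 0.447
```

send_rows([
  {"tx": 0, "ty": 0, "tz": 0.0004, "spin": 0, "hand": 0.2},
  {"tx": 0.0002, "ty": 0, "tz": 0.0007, "spin": 0, "hand": 0.2},
  {"tx": 0.0003, "ty": 0, "tz": 0.001, "spin": 0, "hand": 0.2},
  {"tx": 0.0005, "ty": 0, "tz": 0.0012, "spin": 0, "hand": 0.2},
  {"tx": 0.0005, "ty": 0, "tz": 0.0012, "spin": 0, "hand": 0.2},
])

```text
t: 12.35
eef_pos: [0.5744, -0.0249, 0.195]
tool_rot: [3.141, -0.0, -3.05]
contact_force: [-0.9, -1.1, -7.4]
width: 0.443
```

send_rows([
  {"tx": 0, "ty": 0, "tz": 0.0004, "spin": 0, "hand": 0.2},
  {"tx": 0.0002, "ty": 0, "tz": 0.0007, "spin": 0, "hand": 0.2},
  {"tx": 0.0003, "ty": 0, "tz": 0.001, "spin": 0, "hand": 0.2},
  {"tx": 0.0005, "ty": 0, "tz": 0.0012, "spin": 0, "hand": 0.2},
  {"tx": 0.0005, "ty": 0, "tz": 0.0012, "spin": 0, "hand": 0.2},
])

```text
t: 12.85
eef_pos: [0.5749, -0.0249, 0.1962]
tool_rot: [3.142, -0.0, -3.05]
contact_force: [-0.2, 0.2, -8.0]
width: 0.448
```

send_rows([
  {"tx": 0, "ty": 0, "tz": 0.0004, "spin": 0, "hand": 0.2},
  {"tx": 0.0002, "ty": 0, "tz": 0.0007, "spin": 0, "hand": 0.2},
  {"tx": 0.0003, "ty": 0, "tz": 0.001, "spin": 0, "hand": 0.2},
  {"tx": 0.0005, "ty": 0, "tz": 0.0012, "spin": 0, "hand": 0.2},
  {"tx": 0.0005, "ty": 0, "tz": 0.0012, "spin": 0, "hand": 0.2},
])

```text
t: 13.35
eef_pos: [0.5755, -0.025, 0.1974]
tool_rot: [3.141, -0.0, -3.05]
contact_force: [0.6, 0.5, -9.1]
width: 0.442
```

send_rows([
  {"tx": 0, "ty": 0, "tz": 0.0003, "spin": 0, "hand": 0.2},
  {"tx": 0.0002, "ty": 0, "tz": 0.0006, "spin": 0, "hand": 0.2},
  {"tx": 0.0003, "ty": 0, "tz": 0.0008, "spin": 0, "hand": 0.2},
  {"tx": 0.0004, "ty": 0, "tz": 0.001, "spin": 0, "hand": 0.2},
  {"tx": 0.0004, "ty": 0, "tz": 0.001, "spin": 0, "hand": 0.2},
])

```text
t: 13.85
eef_pos: [0.5758, -0.0249, 0.1983]
tool_rot: [3.142, -0.0, -3.05]
contact_force: [0.5, 0.1, -10.0]
width: 0.444
```

send_rows([
  {"tx": 0, "ty": 0, "tz": 0.0002, "spin": 0, "hand": 0.2},
  {"tx": 0.0002, "ty": 0, "tz": 0.0004, "spin": 0, "hand": 0.2},
  {"tx": 0.0003, "ty": 0, "tz": 0.0006, "spin": 0, "hand": 0.2},
  {"tx": 0.0004, "ty": 0, "tz": 0.0007, "spin": 0, "hand": 0.2},
  {"tx": 0.0004, "ty": 0, "tz": 0.0007, "spin": 0, "hand": 0.2},
])

```text
t: 14.35
eef_pos: [0.576, -0.0249, 0.1987]
tool_rot: [3.141, -0.001, -3.05]
contact_force: [1.8, 1.1, -12.1]
width: 0.449
```

```bash
python3 st.py
```

```text
14.35 [ 0.576  -0.0249  0.1987] [ 3.1414e+00 -9.0000e-04 -3.0501e+00] F [  1.77   1.09 -12.12] T [-0.017  0.124  0.141] w 0.449 angle 0.592
```

The force is rising (−7.5 to −12.1 N) while z lags the command, so the paddle is coming onto its stop at about 0.59 rad. One more small step should confirm it.

send_rows([
  {"tx": 0, "ty": 0, "tz": 0.0002, "spin": 0, "hand": 0.2},
  {"tx": 0, "ty": 0, "tz": 0.0003, "spin": 0, "hand": 0.2},
  {"tx": 0, "ty": 0, "tz": 0.0004, "spin": 0, "hand": 0.2},
  {"tx": 0, "ty": 0, "tz": 0.0004, "spin": 0, "hand": 0.2},
  {"tx": 0, "ty": 0, "tz": 0.0004, "spin": 0, "hand": 0.2},
])

```text
t: 14.85
eef_pos: [0.5761, -0.0249, 0.1991]
tool_rot: [3.141, -0.001, -3.05]
contact_force: [2.0, 2.6, -19.3]
width: 0.446
```

```bash
python3 st.py; python3 - <<'E'
from cell import *
import cv2,numpy as np
cv2.imwrite("pics/f_wrist.png",get_image("wrist"))
print(np.round(status.state()["contact_force"],2))
E
python3 st.py
```

```text
14.85 [ 0.5761 -0.0249  0.1991] [ 3.1414e+00 -6.0000e-04 -3.0501e+00] F [  1.99   2.6  -19.25] T [ 0.154 -0.184  0.146] w 0.446 angle 0.599
[  2.3    1.75 -19.29]
14.9 [ 0.5761 -0.0249  0.1991] [ 3.1414e+00 -6.0000e-04 -3.0501e+00] F [  2.3    1.75 -19.29] T [ 0.148 -0.186  0.133] w 0.445 angle 0.598
```

Firm stop confirmed, harder than I wanted. I'll back off slightly straight away, staying within the pawl-clear window.

send_rows([
  {"tx": 0, "ty": 0, "tz": -0.0006, "spin": 0, "hand": 0.2},
  {"tx": 0, "ty": 0, "tz": -0.0009, "spin": 0, "hand": 0.2},
  {"tx": 0, "ty": 0, "tz": -0.0009, "spin": 0, "hand": 0.2},
  {"tx": 0, "ty": 0, "tz": -0.0009, "spin": 0, "hand": 0.2},
  {"tx": 0, "ty": 0, "tz": -0.0009, "spin": 0, "hand": 0.2},
])

```text
t: 15.4
eef_pos: [0.576, -0.0249, 0.1988]
tool_rot: [3.141, -0.0, -3.05]
contact_force: [-1.6, 2.3, -13.8]
width: 0.445
```

```bash
python3 st.py; python3 - <<'E'
from geo import bar
import numpy as np
a=.58
for h,psi in (((.634,.158),.088),((.633,.157),.095)):
    b0=bar(h,psi,a,0);print(b0)
    for th in np.radians([0,1,2,3,4,6,8,10,12,14,16,18,20,25,30,35,40,45,50,55,60,65,68,70]): print(round(np.degrees(th),1),np.round(1000*(bar(h,psi,a,th)-b0)[:2],1))
E
```

```text
15.4 [ 0.576  -0.0249  0.1988] [ 3.1414e+00 -4.0000e-04 -3.0501e+00] F [ -1.58   2.31 -13.8 ] T [0.283 0.585 0.254] w 0.445 angle 0.593
[ 0.57458789 -0.0229216   0.1970966 ]
0.0 [0. 0.]
1.0 [-3.1  1.1]
2.0 [-6.3  2.2]
3.0 [-9.4  3.4]
4.0 [-12.5   4.6]
6.0 [-18.6   7.2]
8.0 [-24.6  10. ]
10.0 [-30.5  13.1]
12.0 [-36.3  16.3]
14.0 [-42.   19.7]
16.0 [-47.6  23.4]
18.0 [-53.   27.2]
20.0 [-58.3  31.2]
25.0 [-70.9  42.1]
30.0 [-82.5  53.9]
35.0 [-93.   66.8]
40.0 [-102.4   80.5]
45.0 [-110.5   95. ]
50.0 [-117.4  110.1]
55.0 [-122.9  125.8]
60.0 [-127.   141.9]
65.0 [-129.7  158.3]
68.0 [-130.6  168.2]
70.0 [-130.9  174.9]
[ 0.57485579 -0.02433305  0.1970966 ]
0.0 [0. 0.]
1.0 [-3.2  1. ]
2.0 [-6.3  2.1]
3.0 [-9.4  3.3]
4.0 [-12.5   4.5]
6.0 [-18.6   7.1]
8.0 [-24.7   9.9]
10.0 [-30.6  12.9]
12.0 [-36.4  16.1]
14.0 [-42.1  19.5]
16.0 [-47.7  23.1]
18.0 [-53.2  26.8]
20.0 [-58.5  30.8]
25.0 [-71.2  41.6]
30.0 [-82.9  53.4]
35.0 [-93.5  66.1]
40.0 [-103.    79.8]
45.0 [-111.2   94.2]
50.0 [-118.1  109.3]
55.0 [-123.7  125. ]
60.0 [-128.  141.]
65.0 [-130.8  157.4]
68.0 [-131.8  167.3]
70.0 [-132.1  174. ]
```

send_rows([
  {"tx": 0, "ty": 0, "tz": -0.0004, "spin": 0, "hand": 0.2},
  {"tx": 0, "ty": 0, "tz": -0.0007, "spin": 0, "hand": 0.2},
  {"tx": 0, "ty": 0, "tz": -0.0007, "spin": 0, "hand": 0.2},
  {"tx": 0, "ty": 0, "tz": -0.0007, "spin": 0, "hand": 0.2},
  {"tx": 0, "ty": 0, "tz": -0.0007, "spin": 0, "hand": 0.2},
])

```text
t: 15.9
eef_pos: [0.5759, -0.025, 0.1983]
tool_rot: [3.141, -0.001, -3.05]
contact_force: [-4.1, 1.8, -7.5]
width: 0.443
```

```bash
python3 st.py
```

```text
15.9 [ 0.5759 -0.025   0.1983] [ 3.1414e+00 -6.0000e-04 -3.0501e+00] F [-4.12  1.81 -7.53] T [0.271 1.246 0.179] w 0.443 angle 0.585
```

Now a light load near the stop. Starting the swing gently, about 1° to begin with.

send_rows([
  {"tx": -0.0006, "ty": 0.0002, "tz": 0, "spin": -0.2, "hand": 0.2},
  {"tx": -0.0012, "ty": 0.0004, "tz": 0, "spin": -0.4, "hand": 0.2},
  {"tx": -0.002, "ty": 0.0007, "tz": 0, "spin": -0.6, "hand": 0.2},
  {"tx": -0.0026, "ty": 0.0009, "tz": 0, "spin": -0.8, "hand": 0.2},
  {"tx": -0.0031, "ty": 0.0011, "tz": 0, "spin": -1, "hand": 0.2},
])

```text
t: 16.4
eef_pos: [0.5736, -0.0242, 0.1982]
tool_rot: [-3.141, 0.001, -3.068]
contact_force: [-1.3, 1.3, -8.8]
width: 0.446
```

```bash
python3 st.py
```

```text
16.4 [ 0.5736 -0.0242  0.1982] [-3.1413e+00  1.1000e-03 -3.0681e+00] F [-1.33  1.28 -8.85] T [0.068 0.41  0.379] w 0.446 angle 0.584
```

send_rows([
  {"tx": -0.0012, "ty": 0.0004, "tz": 0, "spin": -0.4, "hand": 0.2},
  {"tx": -0.0025, "ty": 0.0009, "tz": 0, "spin": -0.8, "hand": 0.2},
  {"tx": -0.0037, "ty": 0.0013, "tz": 0, "spin": -1.2, "hand": 0.2},
  {"tx": -0.005, "ty": 0.0018, "tz": 0, "spin": -1.6, "hand": 0.2},
  {"tx": -0.0063, "ty": 0.0023, "tz": 0, "spin": -2, "hand": 0.2},
])

```text
t: 16.9
eef_pos: [0.5669, -0.0217, 0.1981]
tool_rot: [-3.142, 0.0, -3.103]
contact_force: [-1.2, -0.1, -8.1]
width: 0.445
```

```bash
python3 st.py
```

```text
16.9 [ 0.5669 -0.0217  0.1981] [-3.1415e+00  3.0000e-04 -3.1034e+00] F [-1.19 -0.12 -8.1 ] T [-0.053  0.438  0.304] w 0.445 angle 0.581
```

send_rows([
  {"tx": -0.0031, "ty": 0.0012, "tz": 0, "spin": -1, "hand": 0.2},
  {"tx": -0.0062, "ty": 0.0025, "tz": 0, "spin": -2, "hand": 0.2},
  {"tx": -0.0092, "ty": 0.0038, "tz": 0, "spin": -3, "hand": 0.2},
  {"tx": -0.0122, "ty": 0.0052, "tz": 0, "spin": -4, "hand": 0.2},
  {"tx": -0.0152, "ty": 0.0066, "tz": 0, "spin": -5, "hand": 0.2},
])

```text
t: 17.4
eef_pos: [0.5514, -0.0151, 0.198]
tool_rot: [-3.141, 0.0, 3.092]
contact_force: [-0.8, 0.0, -7.1]
width: 0.447
```

```bash
python3 st.py
```

```text
17.4 [ 0.5514 -0.0151  0.198 ] [-3.1414  0.      3.0917] F [-0.8   0.03 -7.15] T [-0.193  0.478  0.354] w 0.447 angle 0.58
```

send_rows([
  {"tx": -0.0059, "ty": 0.0031, "tz": 0, "spin": -2, "hand": 0.2},
  {"tx": -0.0117, "ty": 0.0063, "tz": 0, "spin": -4, "hand": 0.2},
  {"tx": -0.0174, "ty": 0.0097, "tz": 0, "spin": -6, "hand": 0.2},
  {"tx": -0.023, "ty": 0.0134, "tz": 0, "spin": -8, "hand": 0.2},
  {"tx": -0.0284, "ty": 0.0172, "tz": 0, "spin": -10, "hand": 0.2},
])

```text
t: 17.9
eef_pos: [0.5227, 0.0019, 0.1979]
tool_rot: [-3.141, -0.0, 2.916]
contact_force: [-0.6, -0.4, -7.9]
width: 0.444
```

```bash
python3 st.py; python3 - <<'E'
from geo import bar
import numpy as np
h,psi=(.634,.158),.090
for a,b in((18,34),(34,54),(54,70)):
  for th in np.linspace(a,b,6)[1:]: print(th,np.round(1000*(bar(h,psi,.58,np.radians(th))-bar(h,psi,.58,np.radians(a)))[:2],1))
E
```

```text
17.9 [0.5227 0.0019 0.1979] [-3.1412e+00 -2.0000e-04  2.9162e+00] F [-0.64 -0.38 -7.94] T [-0.168  0.596  0.213] w 0.444 angle 0.579
21.2 [-8.4  6.5]
24.4 [-16.5  13.5]
27.6 [-24.1  20.9]
30.8 [-31.3  28.7]
34.0 [-38.1  36.9]
38.0 [-7.8 10.8]
42.0 [-14.8  22. ]
46.0 [-21.1  33.8]
50.0 [-26.5  45.9]
54.0 [-31.   58.4]
57.2 [-3.  10.2]
60.4 [-5.4 20.6]
63.6 [-7.2 31. ]
66.8 [-8.5 41.6]
70.0 [-9.1 52.2]
```

send_rows([
  {"tx": -0.0084, "ty": 0.0065, "tz": 0, "spin": -3.2, "hand": 0.2},
  {"tx": -0.0165, "ty": 0.0135, "tz": 0, "spin": -6.4, "hand": 0.2},
  {"tx": -0.0241, "ty": 0.0209, "tz": 0, "spin": -9.6, "hand": 0.2},
  {"tx": -0.0313, "ty": 0.0287, "tz": 0, "spin": -12.8, "hand": 0.2},
  {"tx": -0.0381, "ty": 0.0369, "tz": 0, "spin": -16, "hand": 0.2},
])

```text
t: 18.4
eef_pos: [0.4842, 0.0388, 0.1979]
tool_rot: [-3.141, -0.001, 2.636]
contact_force: [-1.3, 0.4, -8.2]
width: 0.443
```

```bash
python3 st.py
```

```text
18.4 [0.4842 0.0388 0.1979] [-3.1408e+00 -6.0000e-04  2.6356e+00] F [-1.34  0.38 -8.22] T [-0.113  0.654  0.188] w 0.443 angle 0.578
```

send_rows([
  {"tx": -0.0078, "ty": 0.0108, "tz": 0, "spin": -4, "hand": 0.2},
  {"tx": -0.0148, "ty": 0.022, "tz": 0, "spin": -8, "hand": 0.2},
  {"tx": -0.0211, "ty": 0.0338, "tz": 0, "spin": -12, "hand": 0.2},
  {"tx": -0.0265, "ty": 0.0459, "tz": 0, "spin": -16, "hand": 0.2},
  {"tx": -0.031, "ty": 0.0584, "tz": 0, "spin": -20, "hand": 0.2},
])

```text
t: 18.9
eef_pos: [0.4529, 0.0975, 0.1978]
tool_rot: [-3.14, -0.001, 2.286]
contact_force: [-1.6, -0.5, -7.0]
width: 0.445
```

```bash
python3 st.py
```

```text
18.9 [0.4529 0.0975 0.1978] [-3.1403e+00 -8.0000e-04  2.2859e+00] F [-1.61 -0.52 -7.02] T [0.004 0.724 0.193] w 0.445 angle 0.577
```

send_rows([
  {"tx": -0.003, "ty": 0.0102, "tz": 0, "spin": -3.2, "hand": 0.2},
  {"tx": -0.0054, "ty": 0.0206, "tz": 0, "spin": -6.4, "hand": 0.2},
  {"tx": -0.0072, "ty": 0.031, "tz": 0, "spin": -9.6, "hand": 0.2},
  {"tx": -0.0085, "ty": 0.0416, "tz": 0, "spin": -12.8, "hand": 0.2},
  {"tx": -0.0091, "ty": 0.0522, "tz": 0, "spin": -16, "hand": 0.2},
])

```text
t: 19.4
eef_pos: [0.4437, 0.1498, 0.1977]
tool_rot: [-3.14, -0.001, 2.007]
contact_force: [-3.4, -1.2, -8.2]
width: 0.444
```

```bash
python3 st.py; python3 - <<'E'
from cell import *
import cv2,numpy as np
print(np.round(status.state()["joint_pos"],2))
cv2.imwrite("pics/g_side.png",get_image("side"))
cv2.imwrite("pics/g_wrist.png",get_image("wrist"))
E
```

```text
19.4 [0.4437 0.1498 0.1977] [-3.1397e+00 -9.0000e-04  2.0072e+00] F [-3.4  -1.21 -8.15] T [0.111 0.798 0.052] w 0.444 angle 0.575
[-0.45  0.21  0.07  2.06 -0.02  0.87  0.07]
```

View pics/g_side.png

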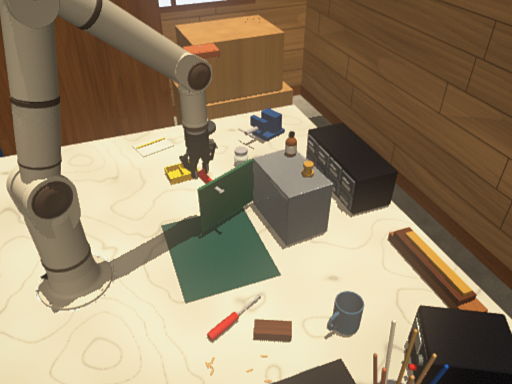

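View pics/g_wrist.png

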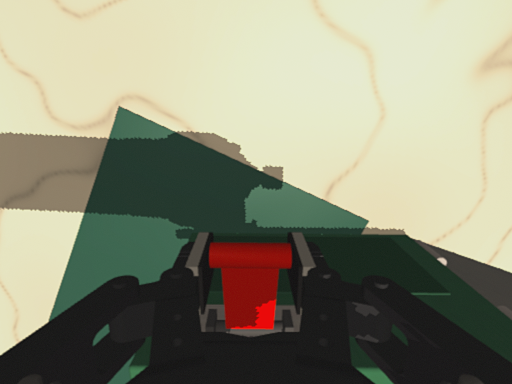

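The wrist view shows the bar still held and the lock plate in line. The side view shows the door well open, and everything else in its place. Releasing.

send_rows([
  {"tx": 0, "ty": 0, "tz": 0, "spin": 0, "hand": 0.6},
  {"tx": 0, "ty": 0, "tz": 0, "spin": 0, "hand": 0.8},
  {"tx": 0, "ty": 0, "tz": 0, "spin": 0, "hand": 0.9},
  {"tx": 0, "ty": 0, "tz": 0, "spin": 0, "hand": 0.9},
  {"tx": 0, "ty": 0, "tz": 0, "spin": 0, "hand": 0.9},
])

```text
t: 20.0
eef_pos: [0.4458, 0.1495, 0.1984]
tool_rot: [3.14, 0.0, 2.011]
contact_force: [-0.9, -0.7, -0.3]
width: 0.9
```

```bash
python3 st.py; python3 - <<'E'
from cell import *
import cv2,numpy as np
cv2.imwrite("pics/h_wrist.png",get_image("wrist"))
E
```

```text
20.0 [0.4458 0.1495 0.1984] [3.1401e+00 1.0000e-04 2.0109e+00] F [-0.87 -0.68 -0.32] T [ 0.029  0.02  -0.067] w 0.9 angle 0.587
```

View pics/h_wrist.png

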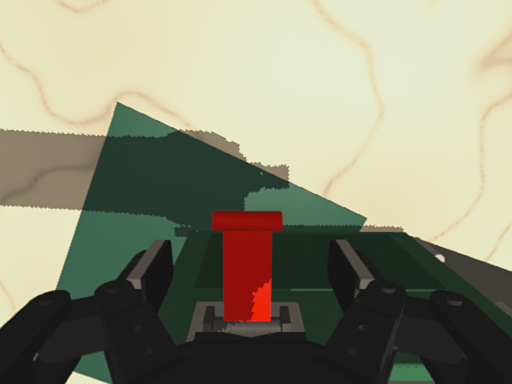

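The paddle has dropped back: the bar is now at (247,221), with the jaws clear on both sides and forces near zero. Retreating upwards.

send_rows([
  {"tx": 0, "ty": 0, "tz": 0.015, "spin": 0, "hand": 0.9},
  {"tx": 0, "ty": 0, "tz": 0.04, "spin": 0, "hand": 0.9},
  {"tx": 0, "ty": 0, "tz": 0.07, "spin": 0, "hand": 0.9},
  {"tx": 0, "ty": 0, "tz": 0.1, "spin": 0, "hand": 0.9},
  {"tx": 0, "ty": 0, "tz": 0.13, "spin": 0, "hand": 0.9},
])

```text
t: 20.55
eef_pos: [0.445, 0.1495, 0.3291]
tool_rot: [3.141, 0.0, 2.011]
contact_force: [-1.1, 0.2, -0.1]
width: 0.9
```

send_rows([
  {"tx": 0, "ty": 0, "tz": 0.02, "spin": 0, "hand": 0.9},
  {"tx": 0, "ty": 0, "tz": 0.02, "spin": 0, "hand": 0.9},
  {"tx": 0, "ty": 0, "tz": 0.02, "spin": 0, "hand": 0.9},
  {"tx": 0, "ty": 0, "tz": 0.02, "spin": 0, "hand": 0.9},
  {"tx": 0, "ty": 0, "tz": 0.02, "spin": 0, "hand": 0.9},
])

```text
t: 21.05
eef_pos: [0.4445, 0.1494, 0.3467]
tool_rot: [-3.139, -0.0, 2.011]
contact_force: [0.2, -0.1, -0.3]
width: 0.895
```

```bash
python3 st.py; python3 - <<'E'
from cell import *
import cv2,numpy as np
c=get_calibration("wrist");im=get_image("wrist");cv2.imwrite("pics/i_wrist.png",im)
h=np.array([.634,.158])
for n in("wrist","side","scene"):
    cv2.imwrite(f"pics/i_{n}.png",get_image(n))
    for th in("lock_plate","paddle_bar","door_hinge")+(("amber_bottle","coupling") if n!="wrist" else ()):
        r=pinpoint(n,th);print(n,th,[(x["score"],x["xyz"]) for x in r[:1]])
        if r and th=="lock_plate":
            v=np.array(r[0]["xyz"][:2])-h; p0=np.array([-.016,-.175]); 
            print(" door deg",np.degrees(np.arctan2(p0[1],p0[0])-np.arctan2(v[1],v[0])+.088))
np.savez("i.npz",**c)
E
```

```text
21.05 [0.4445 0.1494 0.3467] [-3.1393e+00 -1.0000e-04  2.0113e+00] F [ 0.21 -0.12 -0.27] T [ 0.037 -0.012 -0.009] w 0.895 angle 1.721
wrist lock_plate [(0.58, [0.4647, 0.0931, 0.1695])]
 door deg 68.84409579984481
wrist paddle_bar [(0.94, [0.4434, 0.1557, 0.1613])]
wrist door_hinge [(0.6, [0.6353, 0.161, 0.1704])]
side lock_plate [(0.64, [0.6337, -0.0163, 0.1708])]
 door deg -0.08330329699157736
side paddle_bar [(0.43, [0.4447, 0.1567, 0.1616])]
side door_hinge [(0.66, [0.6353, 0.1569, 0.1664])]
side amber_bottle [(0.66, [0.7673, 0.1384, 0.1963])]
side coupling [(0.52, [0.7685, 0.0029, 0.1976])]
scene lock_plate [(0.56, [0.4647, 0.0976, 0.1717])]
 door deg 70.18355422582181
scene paddle_bar [(0.63, [0.4434, 0.1602, 0.1541])]
scene door_hinge [(0.76, [0.6357, 0.1574, 0.1678])]
scene amber_bottle [(0.73, [0.7682, 0.1363, 0.202])]
scene coupling [(0.78, [0.7629, 0.0039, 0.1983])]
```

View pics/i_wrist.png

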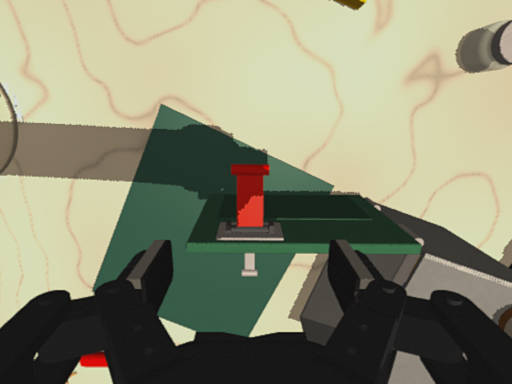

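View pics/i_side.png

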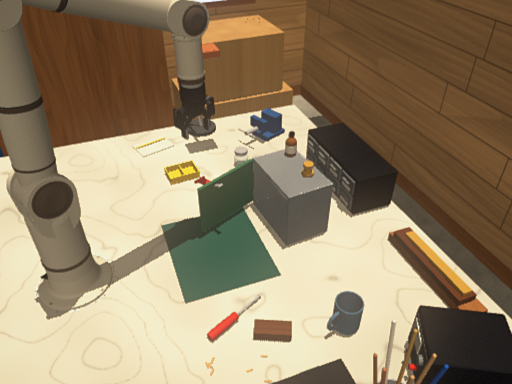

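The pictures show the door about 69–70° open, the paddle bar back at 0.16 m, the gripper well clear, and the bystanders where they were. One side-camera lock_plate reading put it at the old shut position. The pictures and the other two cameras contradict it, so I take it as a false detection.

```bash
python3 - <<'E'
from cell import *
print(workorder.sign_off(), status.state()["t"])
E
```

```text
the job is handed in; nothing more can be done
the job is handed in; nothing more can be done
```

The cabinet door is open about 70°, the paddle has sprung back, and the job is handed in. **One risk:** I pressed harder on the stop than I meant to, right around the strike's damage limit.

**What I did:** I gripped the bar over its ends and lifted it with the door shut, in steps of 0.4–1.6 mm above about 0.33 rad, until it met its stop near 0.59 rad. I backed off slightly, swung the door open to about 70°, released the bar and moved up clear. The arm's clock was about 21 s of the 61 s allowed.

**Last checks:**
- **Door:** the wrist and scene cameras put it at about 69° and 70°. One side-camera reading of the lock plate still showed it at the shut position. I took that as a false detection, because all three pictures show the door open.
- **Paddle:** the bar is back at its rest height, measured at 0.154–0.162 m.
- **Surroundings:** the bottle and coupling measured where they started, and the other items look unmoved in the pictures. The gripper was clear, with no contact force.

**Force on the stop:** the last 0.4 mm step, made to confirm the stop, took the vertical force from about 12 N to 19 N. The steady lifting force, spring and grip friction included, was about 7.5–8 N. That makes about 11–11.5 N extra at the bar, against a limit of 11 N. I eased off on the next move, but I can't tell whether the limit was briefly passed.

While pulling the door, I felt no resistance from a caught pawl: sideways forces stayed under about 4 N.

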